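# Hold an inked printing block in register above the sheet

### The job

The inked hand-printing block is kept from drying under a loose blue cover: lift the cover off and stand it upright on the bare table, then pick the block up by its red handle, carry it over the row of pots, and hold it about 1 cm above the frame printed on the sheet, centred in the frame, level and square with it (either way round), so that its register can be checked. The inked block must not touch the sheet or its board at any time, and the other things on the table stay where they are. Finish while still holding the block there, hovering and steady: do not press it down or let go.

Things in the scene. Friction and masses are not known exactly. Their poses are not given: they have to be found in the camera images.
- stamp_center (a point): the hand-printing block, at its centre, half-way up. 70 mm high in all: a pale wooden block with a black rubber face under it, 56 mm (its x) by 36 mm (its y) by 22 mm high, and on it, centred, a red upright grip 40 mm (x) by 22 mm (y) by 48 mm high. This point lies 35 mm above the underside and 35 mm below the top of the grip. z up. It stands loose on the rest, under the cover at the start. 0.12 to 0.25 kg.
- cover_center (a point): the loose blue cover, open below, at its centre, half-way up: a box 74 mm (its x) by 54 mm (its y) by 84 mm high with 3 mm walls (68 by 48 by 81 mm inside), and on top of it, centred, a black grip 40 mm (x) by 18 mm (y) by 32 mm high; 116 mm high in all. This point lies 58 mm above its lower edge. z up. It stands over the block on the rest at the start, with about 6 mm of play around the block, and must be lifted straight up by at least 80 mm to clear it. 0.1 to 0.23 kg.
- rest: the fixed dark steel rest plate on which block and cover stand at the start, 92 mm (its x) by 72 mm (its y) by 12 mm high, at the left or the right of the row of pots; origin at the centre of its underside, on the table. The table from this plate towards the robot is free for about 170 mm from the plate's origin, room enough for the cover.
- board: the fixed wooden board, 240 mm (its x) by 180 mm (its y) by 8 mm thick, with a white sheet on it, on the other side of the row from the rest; origin at the centre of its underside, on the table.
- frame (a point): the centre of the dark rectangular frame printed on the sheet, on the sheet's surface (8 mm above the table), 72 mm (its x) by 52 mm (its y) inside, centred on the board. The block's x axis is to lie along this x axis, pointing either way.
- cup: a white paper cup, 95 mm high, 76 mm across; loose; origin at the centre of its underside. One of the row of four pots that runs ahead of the robot between rest and board.
- ink: a brown ink bottle, 120 mm high, 60 mm across; loose; origin at the centre of its underside. One of the row.
- pencil_pot: a steel pot with upright pencils, 132 mm high, 68 mm across; loose; origin at the centre of its underside. One of the row.
- jar: a glass jar with a metal lid, 100 mm high, 72 mm across; loose; origin at the centre of its underside. One of the row.
- eraser: a black eraser, 22 by 55 by 12 mm high, lying loose beyond the row; origin at the centre of its underside.
Mind the look-alikes: they are no part of the job. What is shaped like the part that bears cover_center but green is not meant. There is more than one size of the rest; the one meant has the size given above.

How it is judged:
By the outcome, as a careful person would: the job done as asked, in the order asked, and still so for the second after the job is handed in, while the arm keeps its last pose, push and grip.
It also fails if it takes over 64 s, if anything falls off the work surface, if the arm or the gripper's body presses on something with over 40 N, if the wrist force passes 120 N, or if a joint passes its speed limit or range.

### The arm

A 6-joint arm with a two-finger parallel gripper is mounted at the origin on the work surface. World frame = base frame: x ahead of the robot, y to its left, z up, the work surface at z = 0. Lengths are in m, angles in rad, forces in N, time in s.
With the tool pointing down it reaches from about 0.35 to 1 m from the base axis. Payload 7.1 kg.
Tool frame: the origin (TCP) lies at the very end of the fingers, on their centre line; the grasp point (between the pads) lies 19 mm behind it; z points along the fingers, y is the direction in which the jaws open and shut (so a half turn about z gives the same grasp; the last joint's range is limited). The gripper opens to 85 mm and grips with 20 to 120 N. Pads are 22 mm wide; open, the fingers measure 114 mm over their backs; the gripper's body (76 mm by 85 mm) begins 54 mm behind the grasp point. The pads swing forward as they close: fully open they stand 13 mm farther back than shut.
Start: joints at [-1.179, 0.423, 1.63, -0, 1.089, -0.019], TCP at [0.25, -0.573, 0.231] pointing down, gripper open.
Joint ranges: [-3, 3], [-0.9, 2.11], [0.09, 2.58], [-1.31, 4.45], [0.11, 2.69], [-2.54, 2.54]. Speed limits (rad/s): [2.39, 2.39, 3.01, 3.14, 3.14, 3.14].

### API

Orientations are given as a rotation vector (axis times angle).
In Python, from workcell import arm gives the robot as it stands.
- The arm moves only by the tool jog_arm, never from a script. Its argument "motion" is a list of rows, each a list of 7 numbers: the shift along the tool's x, y, z in m, then the turn, a rotation vector about the tool's x, y, z in degrees, then the gripper command: -1 is fully open, 1 is shut, values between are in proportion. In form: [[x, y, z, wx, wy, wz, jaw], ...]. A call has 1 to 8 rows; each row shifts and turns the commanded pose from where the row before left it, along the tool's axes as they then stand; what a row does not reach is not made up. A row lasts 1/8 s, in which the tool goes at most 62.5 mm and 10.7 degrees, less where a joint would pass 70% of its speed; a pose out of reach is approached as far as the arm can. A call with a gripper value outside its range is refused whole. The fingers move at their own pace and stop on an object; the grip force is fixed at half the most. Time passes only in rows, so rows that do not move let the fingers close. It gives the time, the measured TCP pose, the force and the opening at its end, in the units of the state.
- arm.state(): the state, without advancing time (a new reading comes with each control period).
- arm.snapshot(name): name is "side" or "top" or "wrist"; returns (picture, depth): 384x512x3 uint8, red, green, blue; 384x512 float32, m along the optical axis (not along the pixel's ray), 0 where there is no reading.
- arm.camera_params(name): a dict with "vertical_fov" (degrees; the focal length in pixels is half the picture's height over the tangent of half this angle, whatever the lens; pixels are square), "cx", "cy" (the principal point, pixels), "world_to_cam" (4x4, takes a point from world to camera coordinates); the wrist camera has in their place "hand_eye" (4x4, takes a point from camera to tool coordinates, whose origin is the TCP and whose axes are the flange's). Camera axes: x right, y up, looking along -z (the intrinsics and any distortion apply to the point x, -y, -z); pixel columns grow to the right and rows downward; lengths in m; the calibration is good to about 2 mm. A picture is of the moment at which its call begins: read the wrist's pose just before it. camera_params takes no time and is no camera call.
- arm.close_job(): hands the job in, once; it reports no verdict.
The state is a dict: "clock": time; "qpos": joint angles; "qvel": joint speeds; "joint_efforts": joint torques, N m; "ee_pos": TCP position; "tool_rot": TCP orientation; "wrist_force": force on the tool from outside, world axes, zero at the start; "moment": the same for the moment, N m; "finger_gap": opening from 0.0 (shut) to 1.0 (fully open).
Only numpy, scipy, OpenCV 4.12 (cv2) and the standard library are available. Lean on these libraries where they do the work, as an engineer would, in place of code of your own. Each camera call takes 0.05 s, during which the arm holds its last target.

## Working session

There is one attempt and no reset: what is moved stays moved. The work goes in short steps, Python scripts to look and compute and a tool call to move; the robot and the scene stay as the last step left them, time stands still between calls to the robot, and variables do not carry over. Pictures are saved under pics/ and viewed, and the job is handed in when it is done.

Besides the shell and the picture viewer there is one more tool, called as a command line: name --pt "numbers of a row" for each row, then --argument value for the rest. jog_arm: Moves the arm, as the interface text tells. Its arguments: {"type":"object","properties":{"motion":{"type":"array"}},"required":["motion"]}

```bash
ls; mkdir -p pics; cat > h.py <<'E'
import numpy as np, cv2
from workcell import arm
from scipy.spatial.transform import Rotation as R
def snap(n,tag):
    s=arm.state()
    p,d=arm.snapshot(n); np.savez('pics/%s.npz'%tag,p=p,d=d,ee=s['ee_pos'],rot=s['tool_rot']); cv2.imwrite('pics/%s.png'%tag,p[:,:,::-1]); return p,d
def load(tag):
    z=np.load('pics/%s.npz'%tag); return z
def cloud(n,tag):
    z=load(tag); d=z['d'].astype(float); c=arm.camera_params(n)
    f=192/np.tan(np.radians(c['vertical_fov'])/2)
    v,u=np.mgrid[0:384,0:512].astype(float)
    x=(u-c['cx'])/f; y=(v-c['cy'])/f
    if 'distortion' in c: pass
    P=np.stack([x*d,-y*d,-d,np.ones_like(d)],-1)
    if n=='wrist':
        T=np.eye(4); T[:3,:3]=R.from_rotvec(z['rot']).as_matrix(); T[:3,3]=z['ee']; M=T@np.array(c['hand_eye'])
    else: M=np.linalg.inv(np.array(c['world_to_cam']))
    W=(P@M.T)[...,:3]; W[d==0]=np.nan
    return W
def crop(tag,u0,u1,v0,v1,k,out):
    p=load(tag)['p'][v0:v1,u0:u1,::-1]; cv2.imwrite('pics/%s.png'%out,cv2.resize(p,None,fx=k,fy=k,interpolation=cv2.INTER_CUBIC))
E
python3 - <<'E'
from h import *
for n in ('side','top','wrist'): snap(n,n+'0'); print(n,arm.camera_params(n))
print(arm.state())
E
```

```text
pics
side {'vertical_fov': 44.985261970800536, 'cx': 254.9389004124522, 'cy': 192.84364527560837, 'world_to_cam': array([[-0.773135  , -0.63423153,  0.00355477,  0.51237096],
       [ 0.49400185, -0.5986595 ,  0.63053071, -0.28940437],
       [-0.39777436,  0.48924143,  0.77615616, -1.01690842],
       [ 0.        ,  0.        ,  0.        ,  1.        ]])}
top {'vertical_fov': 55.59427594354814, 'cx': 253.2395262588772, 'cy': 190.52948712202505, 'world_to_cam': array([[-0.02082073, -0.99939604, -0.02782194,  0.09009605],
       [ 0.98064501, -0.0258331 ,  0.19408251, -0.57015805],
       [-0.19468402, -0.0232425 ,  0.9805906 , -0.95175522],
       [ 0.        ,  0.        ,  0.        ,  1.        ]])}
wrist {'vertical_fov': 63.36897044797927, 'cx': 252.55506498961304, 'cy': 191.87729116669942, 'hand_eye': array([[-3.06769636e-04,  9.58336815e-01,  2.85640429e-01,
         7.25692842e-02],
       [ 9.99999935e-01,  3.48514801e-04, -9.53119571e-05,
        -2.07086257e-04],
       [-1.90890875e-04,  2.85640382e-01, -9.58336859e-01,
        -1.42357954e-01],
       [ 0.00000000e+00,  0.00000000e+00,  0.00000000e+00,
         1.00000000e+00]])}
{'clock': 0.15, 'qpos': array([-1.17901338e+00,  4.23658020e-01,  1.63052370e+00, -1.12477461e-05,
        1.08859330e+00, -1.89912141e-02]), 'qvel': array([-0.00054722, -0.00133756, -0.00196158,  0.00151607, -0.00032453,
        0.00094143]), 'joint_efforts': array([ 1.61565156e-03, -5.57767117e+01, -2.82018381e+01, -6.50588686e-05,
        4.68924307e-03,  4.11531460e-05]), 'ee_pos': array([ 0.24943597, -0.57259829,  0.23072517]), 'tool_rot': array([-3.07442567e+00, -6.40487070e-01,  3.59429147e-04]), 'wrist_force': array([ 0.10375323, -0.07990612,  0.12703886]), 'moment': array([-0.01020356,  0.00432666, -0.00301571]), 'finger_gap': 1.0023680685733458}
```

View pics/top0.png

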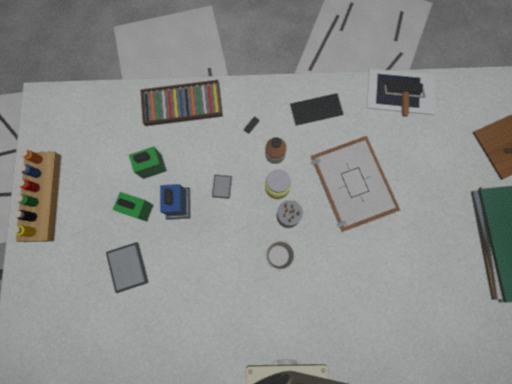

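View pics/side0.png

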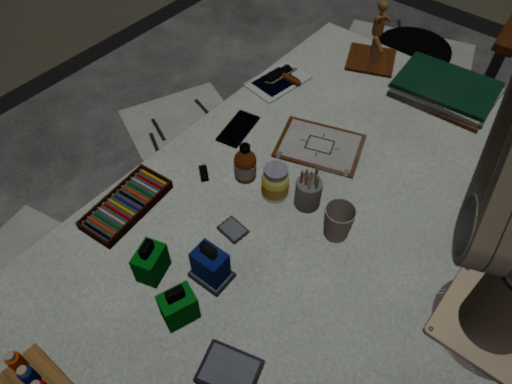

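View pics/wrist0.png

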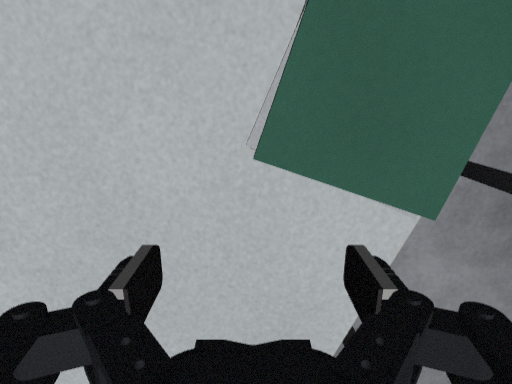

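Candidates in the top view:
- Covers: blue at (173,200), green at (147,162) and (133,207). The blue one is meant.
- Rest plates: under the blue cover at (178,203), a small one at (222,186), a large one at (127,267).

I'll check the choice in a close crop and measure.

```bash
python3 - <<'E'
from h import *
crop('top0',100,240,140,300,5,'c1'); crop('top0',240,400,120,280,5,'c2')
W=cloud('top0'[:3],'top0'); p=load('top0')['p'].astype(int); S=cloud('side','side0')
for n,(u,v) in dict(table=(230,230),coverTop=(168,197),grip=(167,200),restcorner=(187,214),board=(340,215),frame=(355,182),cup=(280,256),ink=(276,145),pot=(290,212),jar=(278,183)).items(): print(n,W[v,u].round(4))
# blue mask
for nm,T,q in(('top',W,p),('side',S,load('side0')['p'].astype(int))):
    m=(q[...,2]>q[...,0]+30)&(q[...,2]>q[...,1]+30)&(T[...,0]>.3)
    X=T[m]; X=X[(abs(X[:,2]-.096)<.006)]
    print(nm,len(X), X[:,:2].min(0),X[:,:2].max(0))
    print(cv2.minAreaRect((X[:,:2]*1000).astype(np.float32)),np.median(X[:,2]))
E
```

```text
table [0.4695 0.147  0.0018]
coverTop [0.5468 0.2952 0.1281]
grip [0.5389 0.2975 0.1286]
restcorner [0.517  0.269  0.0147]
board [ 0.5043 -0.1681  0.0078]
frame [ 0.5992 -0.2176  0.0084]
cup [0.393  0.0065 0.0027]
ink [0.68   0.0123 0.1237]
pot [ 0.5023 -0.0183  0.1122]
jar [0.5822 0.0094 0.1001]
top 381 [0.51466939 0.27039322] [0.65198139 0.70261595]
((580.0059204101562, 485.8763427734375), (444.6898498535156, 75.94618225097656), 80.90437316894531) 0.09679548995129217
side 447 [0.51361919 0.27054003] [0.64605318 0.71014846]
((578.0485229492188, 491.55706787109375), (451.3910827636719, 78.35773468017578), 81.80621337890625) 0.09630955321422852
```

View pics/c1.png

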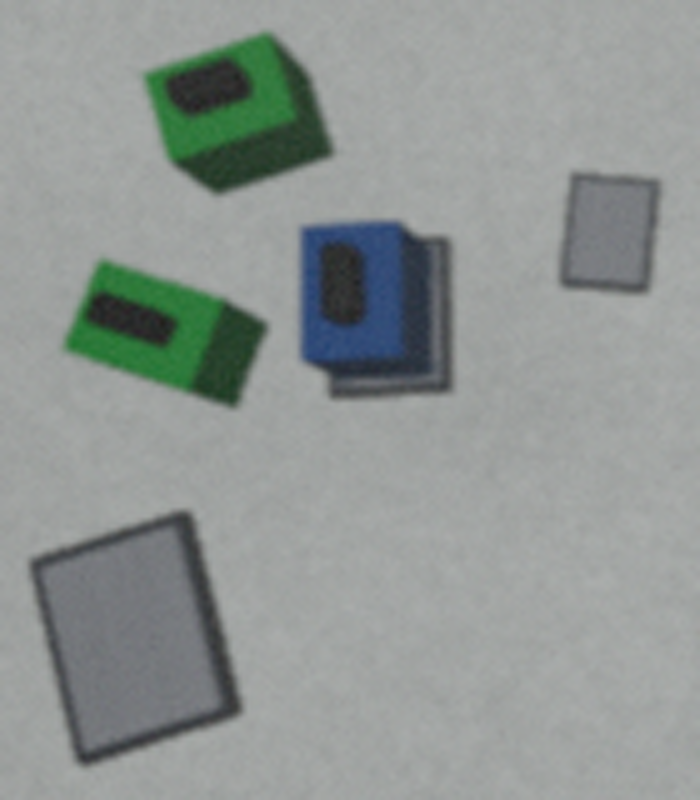

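View pics/c2.png

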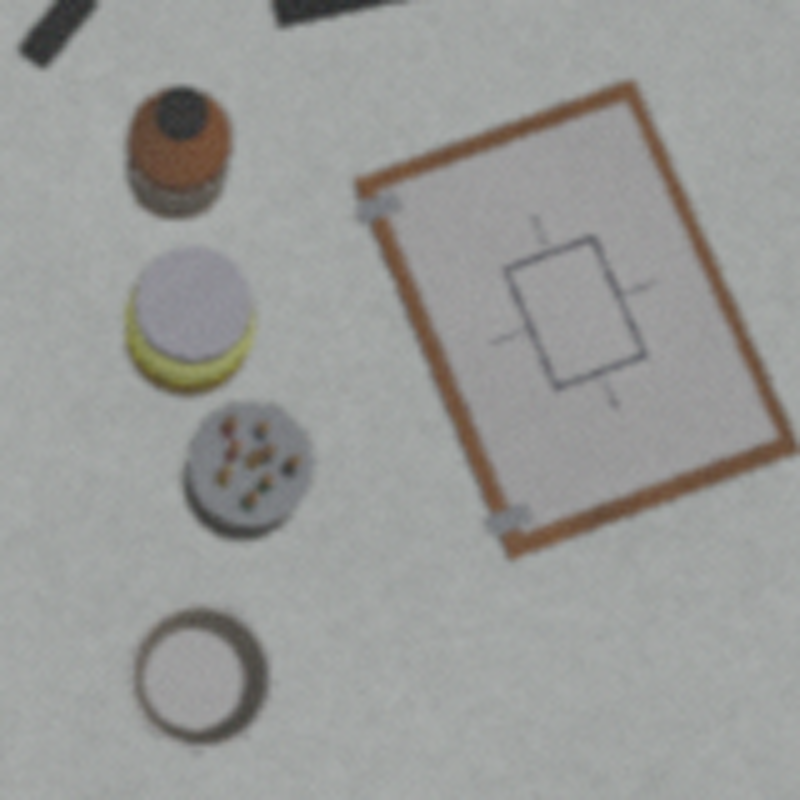

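```bash
cat >> h.py <<'E'
def rayz(n,uv,z,tag=None):
    c=arm.camera_params(n); f=192/np.tan(np.radians(c['vertical_fov'])/2)
    if n=='wrist':
        zz=load(tag); T=np.eye(4); T[:3,:3]=R.from_rotvec(zz['rot']).as_matrix(); T[:3,3]=zz['ee']; M=T@np.array(c['hand_eye'])
    else: M=np.linalg.inv(np.array(c['world_to_cam']))
    uv=np.atleast_2d(np.array(uv,float))
    d=np.stack([(uv[:,0]-c['cx'])/f,-(uv[:,1]-c['cy'])/f,-np.ones(len(uv))],-1)@M[:3,:3].T
    o=M[:3,3]; return o+d*((z-o[2])/d[:,2])[:,None]
def topfit(T,m,z0,tol=.006,lo=None,hi=None):
    X=T[m&(abs(T[...,2]-z0)<tol)]
    r=cv2.minAreaRect((X[:,:2]*1000).astype(np.float32)); 
    (cx,cy),(w,h),a=r
    if w<h: a+=90; w,h=h,w
    return len(X),np.round([cx,cy,w,h,(a+90)%180-90,np.median(X[:,2])*1000],2)
E
python3 - <<'E'
from h import *
def C(l,u0,v0,k=5): return (np.array(l)+.5)/k-.5+[u0,v0]
def rep(P):
    print(P[:,:2].round(4).tolist(), 'c',P.mean(0)[:2].round(4),[np.linalg.norm(P[i]-P[(i+1)%4]).round(4) for i in range(4)],[np.degrees(np.arctan2(*(P[(i+1)%4]-P[i])[1::-1])).round(2) for i in range(4)])
rep(rayz('top',C([(303,230),(403,222),(405,358),(303,362)],100,140),.096))
rep(rayz('top',C([(320,243),(362,243),(362,324),(322,324)],100,140),.128))
rep(rayz('top',C([(507,267),(595,237),(645,355),(558,388)],240,120),.008))
rep(rayz('top',C([(358,183),(633,83),(797,447),(512,556)],240,120),.008))
for n in('top','side'):
    W=cloud(n,n+'0'); p=load(n+'0')['p'].astype(int)
    near=(np.hypot(W[...,0]-.545,W[...,1]-.295)<.06)
    print(n,topfit(W,near,.096),topfit(W,near,.128))
crop('side0',170,250,220,310,8,'c3');crop('side0',265,375,110,180,7,'c4')
E
```

```text
[[0.5845, 0.3255], [0.5875, 0.2716], [0.5137, 0.2691], [0.5129, 0.3235]] c [0.5496 0.2974] [np.float64(0.0541), np.float64(0.0738), np.float64(0.0543), np.float64(0.0716)] [np.float64(-86.87), np.float64(-178.12), np.float64(90.84), np.float64(1.67)]
[[0.5703, 0.3073], [0.5698, 0.2854], [0.5272, 0.2844], [0.5278, 0.3051]] c [0.5488 0.2955] [np.float64(0.0219), np.float64(0.0425), np.float64(0.0207), np.float64(0.0426)] [np.float64(-91.52), np.float64(-178.7), np.float64(88.55), np.float64(2.95)]
[[0.6272, -0.1792], [0.6438, -0.2314], [0.5729, -0.2546], [0.5549, -0.2035]] c [ 0.5997 -0.2172] [np.float64(0.0548), np.float64(0.0746), np.float64(0.0542), np.float64(0.0763)] [np.float64(-72.39), np.float64(-161.88), np.float64(109.38), np.float64(18.58)]
[[0.6806, -0.0953], [0.7375, -0.261], [0.5174, -0.3361], [0.4593, -0.1707]] c [ 0.5987 -0.2158] [np.float64(0.1752), np.float64(0.2325), np.float64(0.1753), np.float64(0.2338)] [np.float64(-71.06), np.float64(-161.18), np.float64(109.35), np.float64(18.8)]
top (440, array([550.89, 298.33,  74.42,  54.72,   1.71,  96.7 ])) (109, array([550.86, 297.68,  39.87,  18.18,   1.09, 128.55]))
side (549, array([551.89, 296.95,  75.93,  56.63,   0.88,  96.29])) (134, array([550.83, 297.8 ,  38.63,  17.51,   2.38, 127.63]))
```

View pics/c3.png

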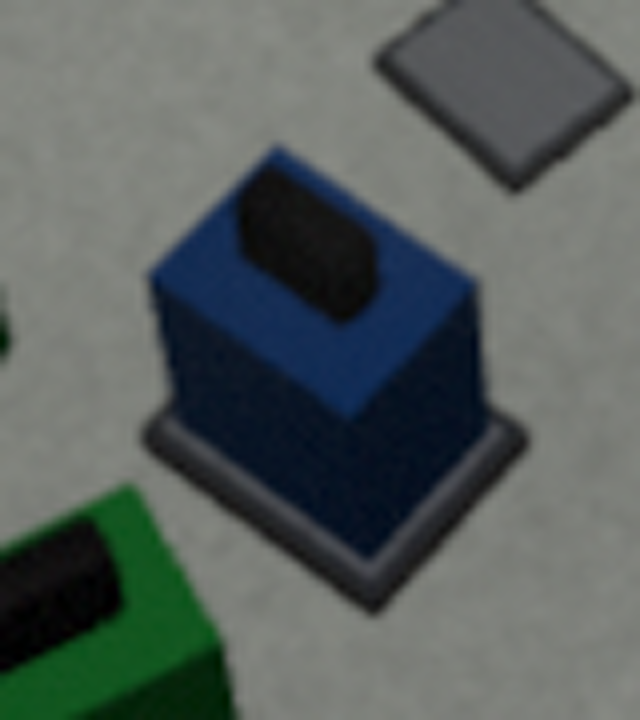

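View pics/c4.png

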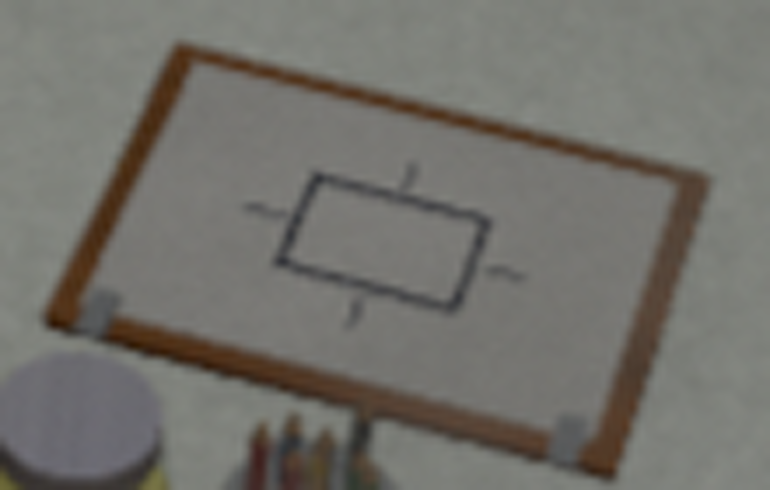

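The blue cover stands on the 92×72 mm plate at about (0.551, 0.2975), yaw about 1.5°. The measured box and grip sizes match the description. The frame is at about (0.5995, -0.216), yaw about 18.7°. Next I lift, turn and go over the cover.

jog_arm --pt "0 0 -0.03 0 0 7.35 -1" --pt "0 0 -0.03 0 0 7.35 -1" --pt "0 0 -0.03 0 0 7.34 -1" --pt "0.02 -0.054 0 0 0 0 -1" --pt "0.02 -0.054 0 0 0 0 -1" --pt "0.02 -0.054 0 0 0 0 -1" --pt "0.02 -0.054 0 0 0 0 -1" --pt "0.02 -0.054 0 0 0 0 -1"

```text
clock: 1.15
ee_pos: [0.3427, -0.2987, 0.3212]
tool_rot: [-3.141, -0.04, -0.0]
wrist_force: [1.1, 0.1, 0.7]
finger_gap: 0.998
```

jog_arm --pt "0.02 -0.054 0 0 0 0 -1" --pt "0.02 -0.054 0 0 0 0 -1" --pt "0.02 -0.054 0 0 0 0 -1" --pt "0.02 -0.054 0 0 0 0 -1" --pt "0.02 -0.054 0 0 0 0 -1" --pt "0.02 -0.054 0 0 0 0 -1" --pt "0.02 -0.054 0 0 0 0 -1" --pt "0.02 -0.054 0 0 0 0 -1"

```text
clock: 2.15
ee_pos: [0.4914, 0.1375, 0.3213]
tool_rot: [3.141, 0.042, 0.0]
wrist_force: [0.8, -0.8, 0.4]
finger_gap: 1.004
```

jog_arm --pt "0.0214 -0.0528 0 0 0 0 -1" --pt "0.0214 -0.0528 0 0 0 0 -1" --pt "0.0214 -0.0528 0.02 0 0 0 -1" --pt "0 0 0.05 0 0 0 -1" --pt "0 0 0 0 0 0 -1" --pt "0 0 0 0 0 0 -1"

```text
clock: 2.9
ee_pos: [0.5517, 0.2954, 0.2526]
tool_rot: [-3.141, -0.04, -0.001]
wrist_force: [0.1, -0.0, 0.7]
finger_gap: 1.005
```

```bash
python3 - <<'E'
from h import *
snap('wrist','w1'); s=arm.state(); print(s['ee_pos'],s['tool_rot'],s['qpos'])
W=cloud('wrist','w1')
near=(np.hypot(W[...,0]-.55,W[...,1]-.2975)<.06)
print(topfit(W,near,.096),topfit(W,near,.128))
E
```

```text
[0.55218278 0.29548719 0.25347049] [-3.14012263 -0.03971481 -0.00386887] [ 4.72350734e-01  4.00443251e-01  1.60992559e+00 -3.31999003e-06
  1.12847592e+00  2.01785476e+00]
(3116, array([551.41, 298.09,  74.78,  54.02,   2.1 ,  95.57])) (831, array([552.12, 298.35,  39.29,  17.25,   1.75, 127.13]))
```

View pics/w1.png

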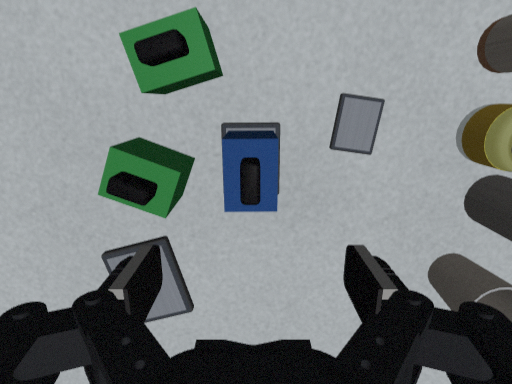

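Blue cover refined to (0.5515, 0.298), with top heights 95.6 and 127 mm against 96 and 128 expected. The green ones are at (170,50) and (145,178) in the wrist picture, clear of the fingers. I descend with the jaws half open and grip the black grip.

jog_arm --pt "0 -0.0025 0.05 0 0 0 0" --pt "0 0 0.05 0 0 0 0" --pt "0 0 0.03 0 0 0 0" --pt "0 0 0.0125 0 0 0 0" --pt "0 0 0.009 0 0 0 0" --pt "0 0 0 0 0 0 0"

```text
clock: 3.7
ee_pos: [0.5519, 0.2983, 0.1008]
tool_rot: [-3.141, -0.041, -0.002]
wrist_force: [-0.6, -0.7, -0.3]
finger_gap: 0.5
```

jog_arm --pt "0 0 0 0 0 0 1" --pt "0 0 0 0 0 0 1" --pt "0 0 0 0 0 0 1" --pt "0 0 0 0 0 0 1" --pt "0 0 0 0 0 0 1" --pt "0 0 0 0 0 0 1"

```text
clock: 4.45
ee_pos: [0.5519, 0.2985, 0.1011]
tool_rot: [-3.14, -0.041, -0.003]
wrist_force: [-0.7, -1.2, 6.8]
finger_gap: 0.197
```

jog_arm --pt "0 0 -0.008 0 0 0 1" --pt "0 0 -0.012 0 0 0 1" --pt "0 0 -0.015 0 0 0 1" --pt "0 0 -0.02 0 0 0 1" --pt "0 0 -0.025 0 0 0 1" --pt "0 0 -0.025 0 0 0 1" --pt "0 0 -0.015 0 0 0 1" --pt "0 0 0 0 0 0 1"

```text
clock: 5.45
ee_pos: [0.5518, 0.2985, 0.2215]
tool_rot: [-3.14, -0.041, -0.004]
wrist_force: [0.6, 0.9, -1.3]
finger_gap: 0.199
```

```bash
python3 - <<'E'
from h import *
snap('side','s2'); s=arm.state(); print(s['ee_pos'],s['tool_rot'],s['wrist_force'],s['finger_gap'])
crop('s2',120,300,150,330,4,'s2c')
E
```

```text
[0.5511834  0.29809423 0.2202275 ] [-3.14100419e+00 -4.10000742e-02 -1.07429757e-03] [ 0.26813215  0.62934455 -2.20581423] 0.19594558918516986
```

View pics/s2c.png

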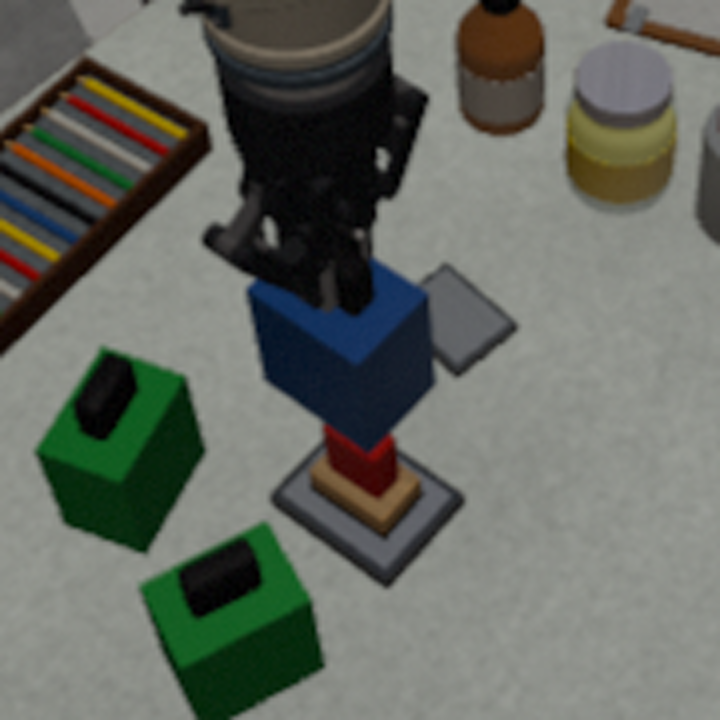

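The cover is lifted, and the block with its red grip stands on the plate at (362,470) in the crop, undisturbed. I carry the cover 125 mm towards the robot and set it down.

jog_arm --pt "-0.015 0.0075 0 0 0 0 1" --pt "-0.027 0.0135 0 0 0 0 1" --pt "-0.03 0.015 0 0 0 0 1" --pt "-0.025 0.0125 0 0 0 0 1" --pt "-0.0145 0.0075 0 0 0 0 1" --pt "0 0 0.02 0 0 0 1" --pt "0 0 0.03 0 0 0 1" --pt "0 0 0.03 0 0 0 1"

```text
clock: 6.5
ee_pos: [0.4415, 0.2394, 0.1389]
tool_rot: [-3.141, -0.041, -0.001]
wrist_force: [0.7, -0.2, -1.7]
finger_gap: 0.197
```

jog_arm --pt "0 0 0.025 0 0 0 1" --pt "0 0 0.012 0 0 0 1" --pt "0 0 0.006 0 0 0 1" --pt "0 0 0.004 0 0 0 1" --pt "0 0 0.003 0 0 0 1" --pt "0 0 0 0 0 0 1"

```text
clock: 7.25
ee_pos: [0.4413, 0.2393, 0.0901]
tool_rot: [-3.141, -0.041, -0.001]
wrist_force: [-0.5, 0.8, -1.7]
finger_gap: 0.2
```

jog_arm --pt "0 0 0.001 0 0 0 1" --pt "0 0 0.001 0 0 0 1" --pt "0 0 0 0 0 0 1"

```text
clock: 7.62
ee_pos: [0.4415, 0.2393, 0.0891]
tool_rot: [-3.141, -0.041, -0.001]
wrist_force: [-3.2, -2.2, 12.4]
finger_gap: 0.202
```

In contact with the table. I release it and rise.

jog_arm --pt "0 0 0 0 0 0 0" --pt "0 0 0 0 0 0 0" --pt "0 0 0 0 0 0 0" --pt "0 0 -0.01 0 0 0 0" --pt "0 0 -0.03 0 0 0 0" --pt "0 0 -0.04 0 0 0 0" --pt "0 0 -0.04 0 0 0 0" --pt "0 0 -0.04 0 0 0 0"

```text
clock: 8.62
ee_pos: [0.441, 0.2391, 0.2498]
tool_rot: [-3.141, -0.041, -0.001]
wrist_force: [0.4, 0.1, 0.3]
finger_gap: 0.492
```

jog_arm --pt "0.03 -0.015 0 0 0 0 0" --pt "0.04 -0.02 0 0 0 0 0" --pt "0.0415 -0.021 0 0 0 0 0" --pt "0 0 0 0 0 0 0" --pt "0 0 0 0 0 0 0"

```text
clock: 9.25
ee_pos: [0.5503, 0.2976, 0.2476]
tool_rot: [3.141, 0.041, -0.002]
wrist_force: [-0.5, -0.0, -0.0]
finger_gap: 0.499
```

```bash
python3 - <<'E'
from h import *
snap('wrist','w2'); s=arm.state(); print(s['ee_pos'],s['tool_rot'],s['qpos'])
W=cloud('wrist','w2')
near=(np.hypot(W[...,0]-.55,W[...,1]-.2975)<.045)
print(topfit(W,near,.034),topfit(W,near,.082),topfit(W,(np.hypot(W[...,0]-.55,W[...,1]-.2975)<.07),.012,.004))
snap('side','s3');snap('top','t3')
for n,t in(('side','s3'),('top','t3')):
    W=cloud(n,t); print(n,topfit(W,np.hypot(W[...,0]-.55,W[...,1]-.2975)<.045,.082), topfit(W,np.hypot(W[...,0]-.441,W[...,1]-.239)<.05,.084),topfit(W,np.hypot(W[...,0]-.441,W[...,1]-.239)<.05,.116))
E
```

```text
[0.55002332 0.29751724 0.24773533] [ 3.14071630e+00  4.10753148e-02 -1.90025599e-03] [ 4.76813254e-01  4.06778733e-01  1.61430701e+00 -2.05220846e-06
  1.12186069e+00  2.02145531e+00]
(655, array([552.5 , 297.31,  54.95,  35.83,   2.92,  33.42])) (773, array([552.25, 297.14,  39.11,  21.92,   3.12,  81.02])) (2687, array([551.67, 298.03,  91.76,  72.06,   1.67,  11.66]))
side (156, array([550.71, 297.35,  39.71,  21.99,   3.94,  81.15])) (563, array([441.41, 238.58,  74.85,  55.96,   2.19,  84.15])) (146, array([441.05, 239.39,  39.84,  17.09,   4.31, 115.34]))
top (118, array([550.59, 297.19,  38.38,  21.88,   1.58,  82.07])) (439, array([440.7 , 239.27,  73.8 ,  54.14,   2.49,  84.9 ])) (111, array([440.09, 238.8 ,  38.26,  17.72,  -0.54, 115.98]))
```

View pics/w2.png

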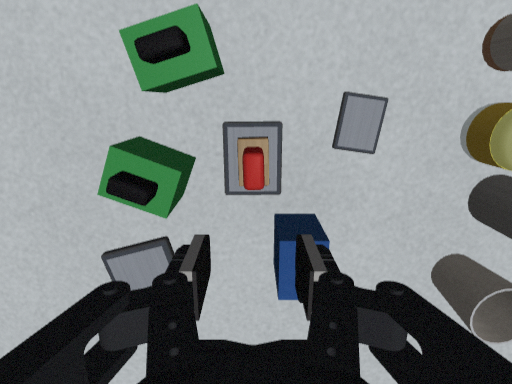

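View pics/s3.png

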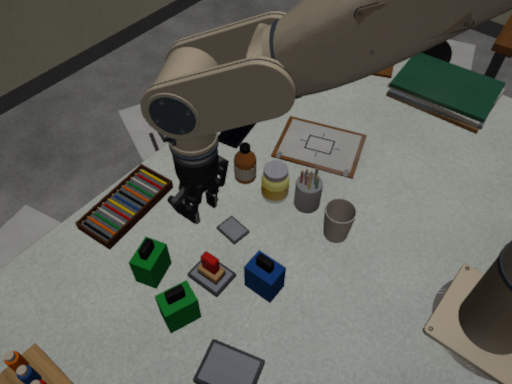

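The cover stands upright at (0.441, 0.239): in the side picture at (265,275), tops measured at 84 and 116 mm. The block's red grip is at (0.5515, 0.2972), yaw about 2.9°, top at 82 mm as expected. I descend and grip.

jog_arm --pt "0.001 0.0004 0.05 0 0 -1.4 0" --pt "0 0 0.05 0 0 0 0" --pt "0 0 0.05 0 0 0 0" --pt "0 0 0.03 0 0 0 0" --pt "0 0 0.015 0 0 0 0" --pt "0 0 0.01 0 0 0 0" --pt "0 0 0 0 0 0 0"

```text
clock: 10.28
ee_pos: [0.5523, 0.2978, 0.0432]
tool_rot: [-3.14, -0.079, -0.001]
wrist_force: [1.1, 0.1, -0.2]
finger_gap: 0.498
```

jog_arm --pt "0 0 0 0 0 0 1" --pt "0 0 0 0 0 0 1" --pt "0 0 0 0 0 0 1" --pt "0 0 0 0 0 0 1" --pt "0 0 0 0 0 0 1" --pt "0 0 0 0 0 0 1"

```text
clock: 11.02
ee_pos: [0.5529, 0.2981, 0.044]
tool_rot: [-3.14, -0.079, -0.003]
wrist_force: [-0.2, -0.8, 6.2]
finger_gap: 0.245
```

jog_arm --pt "0 0 -0.008 0 0 0 1" --pt "0 0 -0.015 0 0 0 1" --pt "0 0 -0.025 0 0 0 1" --pt "0 0 -0.035 0 0 0 1" --pt "0 0 -0.035 0 0 0 1" --pt "0 0 -0.035 0 0 0 1" --pt "0 0 -0.025 0 0 0 1" --pt "0 0 -0.012 0 0 0 1"

```text
clock: 12.02
ee_pos: [0.5526, 0.298, 0.2352]
tool_rot: [-3.139, -0.079, -0.004]
wrist_force: [0.2, 0.7, -2.0]
finger_gap: 0.25
```

```bash
python3 - <<'E'
from h import *
snap('wrist','w4');snap('side','s4'); s=arm.state(); print(s['ee_pos'],s['tool_rot'],s['wrist_force'],s['moment'],s['finger_gap'])
a=load('w4')['p'][:,:,::-1];b=load('s4')['p'][120:312,80:336,::-1]
cv2.imwrite('pics/m4.png',np.vstack([cv2.resize(a,(400,300)),cv2.resize(b,(400,300))]))
E
```

```text
[0.55263375 0.29797917 0.23440195] [-3.13949833 -0.07938854 -0.00355193] [ 0.48407154  0.24194699 -2.68929018] [ 0.04507534 -0.05744702  0.05200243] 0.24977956675631816
```

View pics/m4.png

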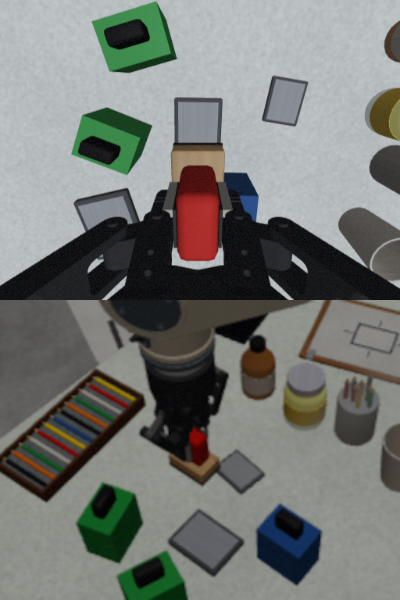

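The block is held, and cover and rest stay behind. I carry it over the row with its underside at about 0.20 m; the pots reach 0.132 m.

jog_arm --pt "0.0006 0.015 0 0 0 0 1" --pt "0.0012 0.03 0 0 0 0 1" --pt "0.0018 0.045 0 0 0 0 1" --pt "0.0022 0.055 0 0 0 0 1" --pt "0.0022 0.055 0 0 0 0 1" --pt "0.0022 0.055 0 0 0 0 1" --pt "0.0022 0.055 0 0 0 0 1" --pt "0.0022 0.055 0 0 0 0 1"

```text
clock: 13.12
ee_pos: [0.5839, -0.0686, 0.2314]
tool_rot: [-3.14, -0.079, 0.004]
wrist_force: [0.9, -0.1, -1.7]
finger_gap: 0.249
```

jog_arm --pt "0.0022 0.055 0 0 0 0 1" --pt "0.002 0.05 0 0 0 0 1" --pt "0.0012 0.03 0 0 0 -4 1" --pt "0.0006 0.0157 0 0 0 -6 1" --pt "0 0 0 0 0 -4 1" --pt "0 0 0 0 0 -1.8 1" --pt "0 0 0 0 0 0 1" --pt "0 0 0 0 0 0 1"

```text
clock: 14.12
ee_pos: [0.5997, -0.2159, 0.2325]
tool_rot: [-3.1, -0.509, 0.001]
wrist_force: [0.7, -0.2, -1.0]
finger_gap: 0.252
```

```bash
python3 - <<'E'
from h import *
snap('wrist','w5');snap('side','s5'); snap('top','t5'); s=arm.state(); print(s['ee_pos'],s['tool_rot'],s['wrist_force'],s['finger_gap'])
E
```

```text
[ 0.59989706 -0.21593447  0.23283762] [ 3.09983822e+00  5.10296570e-01 -6.78097475e-06] [-0.11413243 -0.88871487 -1.41728171] 0.2515275394820199
```

View pics/w5.png

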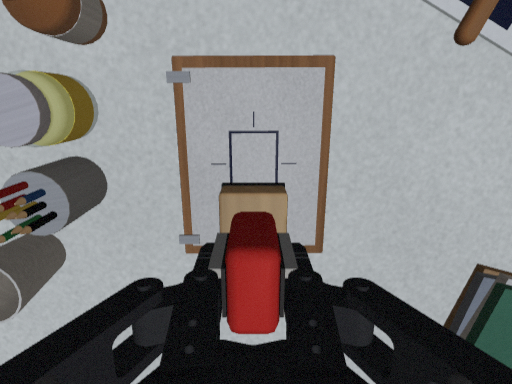

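View pics/s5.png

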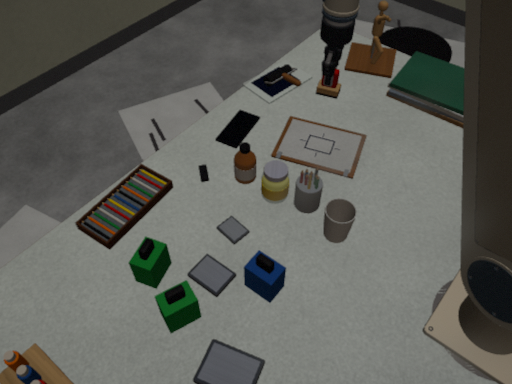

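```bash
python3 - <<'E'
from h import *
W=cloud('wrist','w5'); p=load('w5')['p'].astype(int); z=load('w5')
Rm=R.from_rotvec(z['rot']).as_matrix(); yaw=np.degrees(np.arctan2(Rm[1,0],Rm[0,0])); print('yaw',yaw)
L=(W-z['ee'])@Rm  # tool coords
red=(p[...,0]>p[...,1]*2)&(p[...,0]>60)
q=np.where(red&(abs(L[...,2]+.039)<.01),1,0).astype(bool)
X=L[q]; print('grip top z',np.median(X[:,2]),'rect',cv2.minAreaRect((X[:,:2]*1000).astype(np.float32)))
wood=(abs(L[...,2]-.009)<.006)&(p[...,0]>p[...,2]+30)&(L[...,0]>0)
X=L[wood];print('wood',np.median(X[:,2]),X[:,0].max(),X[:,1].min(),X[:,1].max(),cv2.minAreaRect((X[:,:2]*1000).astype(np.float32)))
A=np.polyfit(X[:,0],X[:,2],1);B=np.polyfit(X[:,1],X[:,2],1);print('tilt deg',np.degrees([A[0],B[0]]))
for n,uv in(('frame',[(230,131),(278.5,131),(279,184),(229.5,184)]),('board',[(173,57),(334,56),(323,254),(186.5,254)])):
    P=rayz('wrist',uv,.008,'w5'); print(n,P[:,:2].round(4).tolist(),P.mean(0),[np.linalg.norm(P[i]-P[(i+1)%4]).round(4) for i in range(4)],[np.degrees(np.arctan2(*(P[(i+1)%4]-P[i])[1::-1])).round(2) for i in range(4)])
crop('w5',165,340,40,260,3.4,'w5a')
E
```

```text
yaw 18.66816469406176
grip top z -0.03705246410602472 rect ((-0.6417751312255859, -0.3153657913208008), (40.21427917480469, 21.709959030151367), 0.5065270662307739)
wood 0.010561516348080714 0.026906949668599023 -0.017830562821944534 0.0178228438705847 ((15.9238920211792, -4.57763671875e-05), (35.64562225341797, 22.010099411010742), 89.8074722290039)
tilt deg [ 2.90949406 -0.07016486]
frame [[0.6263, -0.1791], [0.6443, -0.2325], [0.5845, -0.2549], [0.5652, -0.1976]] [ 0.60505043 -0.2160302   0.008     ] [np.float64(0.0564), np.float64(0.0639), np.float64(0.0605), np.float64(0.0639)] [np.float64(-71.35), np.float64(-159.44), np.float64(108.65), np.float64(16.91)]
board [[0.6823, -0.0963], [0.7393, -0.2622], [0.5137, -0.342], [0.4566, -0.1728]] [ 0.59797244 -0.2183223   0.008     ] [np.float64(0.1754), np.float64(0.2393), np.float64(0.1787), np.float64(0.2383)] [np.float64(-71.02), np.float64(-160.51), np.float64(108.66), np.float64(18.71)]
```

View pics/w5a.png

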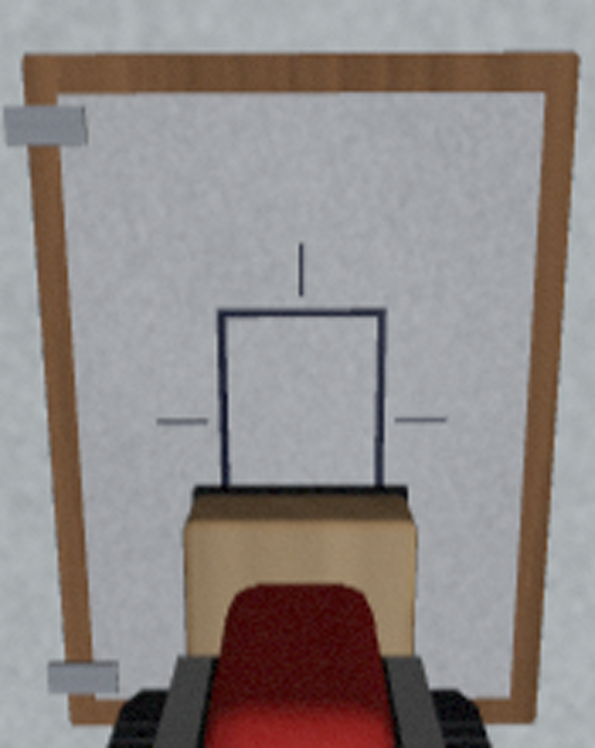

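```bash
python3 - <<'E'
from h import *
def C(l): return (np.array(l,float)+.5)/3.4-.5+[165,40]
P=rayz('wrist',C([(157,421.5),(207,422),(396,419.5),(447,419.5),(301,243),(301,295),(219.5,312),(384.5,312)]),.008,'w5')
z=load('w5');Rm=R.from_rotvec(z['rot']).as_matrix();T=(P-z['ee'])@Rm
print((T*1000).round(1)[:,:2].tolist()); 
c=(P[1]+P[2])/2; print('ctr',c, 'dir',np.degrees(np.arctan2(*(P[3]-P[0])[1::-1]))+90)
for t in('w4','w5'):
    W=cloud('wrist',t); z=load(t);p=z['p'].astype(int);Rm=R.from_rotvec(z['rot']).as_matrix();L=(W-z['ee'])@Rm
    red=(p[...,0]>p[...,1]*2)&(p[...,0]>90)
    q=red&(abs(L[...,2]+.038)<.006)&(abs(L[...,0])<.015)&(abs(L[...,1])<.008)
    def fit(X):
        for _ in range(4):
            A=np.c_[X[:,:2],np.ones(len(X))];s=np.linalg.lstsq(A,X[:,2],rcond=None)[0];r=X[:,2]-A@s;X=X[abs(r)<2.5*r.std()]
        return len(X),np.degrees(s[:2]).round(2),s[2].round(4),r.std().round(5)
    print(t,'grip',fit(L[q]))
    w=(abs(L[...,2]-.009)<.01)&(p[...,0]>p[...,2]+30)&(L[...,0]>.008)&(L[...,0]<.026)&(abs(L[...,1])<.016)
    # exclude red grip flank
    print('wood',fit(L[w&~red]))
    tb=(abs(W[...,2])<.004)
    X=L[tb];print('table',fit(X))
E
```

```text
[[-1.4, -50.2], [-1.6, -32.5], [-0.8, 34.1], [-0.8, 52.0], [59.5, 0.6], [42.3, 0.6], [36.6, -27.3], [36.6, 29.1]]
ctr [ 0.59867656 -0.21700828  0.008     ] dir 19.054000929149908
w4 grip (2686, array([ 0.05, -0.01]), np.float64(-0.0375), np.float64(0.00054))
wood (1370, array([ 0.74, -0.16]), np.float64(0.0102), np.float64(0.00061))
table (112911, array([ 0.1 , -0.08]), np.float64(0.2356), np.float64(0.00072))
w5 grip (2657, array([0.25, 0.07]), np.float64(-0.0375), np.float64(0.00053))
wood (1353, array([ 0.48, -0.12]), np.float64(0.0103), np.float64(0.00062))
table (94292, array([-0.07, -0.03]), np.float64(0.233), np.float64(0.00072))
```

The block is level in the grip (grip-top tilt 0.05–0.25°), with its underside 32.2 mm below the TCP. The frame centre is under 1 mm from the block centre. I descend to about 2.5 cm and look before the last centimetre.

jog_arm --pt "0 0.0006 0.02 0 0 0 1" --pt "0 0 0.035 0 0 0 1" --pt "0 0 0.04 0 0 0 1" --pt "0 0 0.035 0 0 0 1" --pt "0 0 0.025 0 0 0 1" --pt "0 0 0.012 0 0 0 1" --pt "0 0 0 0 0 0 1" --pt "0 0 0 0 0 0 1"

```text
clock: 15.28
ee_pos: [0.6008, -0.217, 0.0667]
tool_rot: [3.099, 0.51, 0.002]
wrist_force: [-0.4, 0.2, -2.1]
finger_gap: 0.251
```

```bash
python3 - <<'E'
from h import *
snap('wrist','w6');snap('side','s6'); snap('top','t6'); s=arm.state(); print(s['ee_pos'],s['tool_rot'],s['wrist_force'],s['finger_gap'])
crop('w6',150,360,20,240,3.4,'w6a'); crop('s6',250,390,70,190,5,'s6a')
E
```

```text
[ 0.60079085 -0.21698195  0.06696927] [3.09887579e+00 5.10178419e-01 2.70582855e-03] [ 0.0149589   0.21865098 -1.5686562 ] 0.2487166497156949
```

View pics/w6a.png

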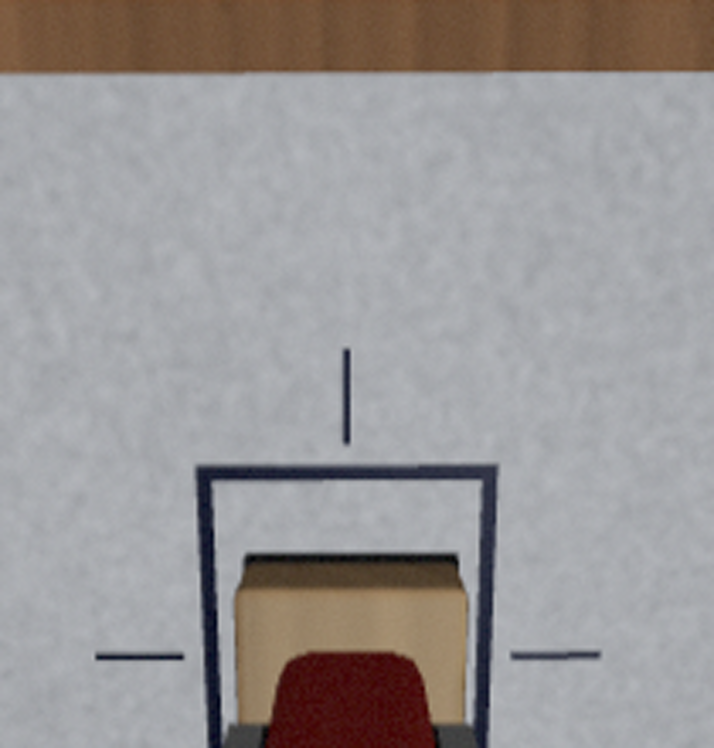

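View pics/s6a.png

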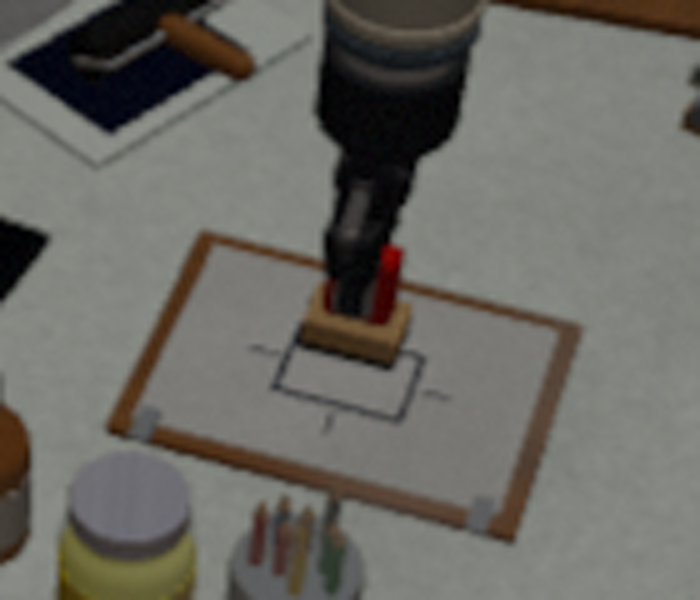

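```bash
python3 - <<'E'
from h import *
def C(l): return (np.array(l,float)+.5)/3.4-.5+[150,20]
z=load('w6');Rm=R.from_rotvec(z['rot']).as_matrix()
def T(l,h): return (((rayz('wrist',C(l),h,'w6')-z['ee'])@Rm)*1000)[:,:2].round(1).tolist()
print('ticks',T([(96,657),(183,657),(512,655.5),(600,655),(347,349),(346.5,443)],.008))
print('frame top inner',T([(212,479),(484,478)],.008),'outer',T([(196,466),(497,465)],.008),'sides out/in row600',T([(203,600),(215,600),(480,600),(492,600)],.008))
print('board sheet edge',T([(20,72),(690,71)],.008))
zb=z['ee'][2]-.0322
print('rubber bottom edge',T([(246,553.5),(459,553.5)],zb))
print('wood top edge',T([(236,588),(467,588)],zb+.022))
W=cloud('wrist','w6');p=z['p'].astype(int);L=(W-z['ee'])@Rm
red=(p[...,0]>p[...,1]*2)&(p[...,0]>60)&(abs(L[...,2]+.038)<.008)
print('grip',cv2.minAreaRect((L[red][:,:2]*1000).astype(np.float32)),np.median(L[red][:,2]))
u=(abs(W[...,2]-.008)<.004);print('sheet z in tool',np.median(L[u][:,2]))
E
```

```text
ticks [[-2.4, -51.6], [-2.4, -34.0], [-2.1, 32.6], [-2.1, 50.4], [58.5, -0.7], [41.0, -0.8]]
frame top inner [[34.1, -26.7], [34.2, 25.7]] outer [[36.6, -29.7], [36.8, 28.1]] sides out/in row600 [[9.7, -29.4], [9.7, -27.0], [9.6, 25.7], [9.6, 28.1]]
board sheet edge [[105.5, -57.3], [105.7, 58.8]]
rubber bottom edge [[26.2, -17.9], [26.2, 18.5]]
wood top edge [[26.7, -17.3], [26.7, 17.5]]
grip ((-0.6228599548339844, -0.31820106506347656), (39.91389083862305, 21.688650131225586), 0.2857174277305603) -0.03707696433845903
sheet z in tool 0.05882953324091793
```

Corrections are under 1 mm: tool x -0.8 mm, tool y -0.7 mm. The gap is 26.7 mm, so I lower by 16.7 mm.

jog_arm --pt "-0.0008 -0.0007 0.006 0 0 0 1" --pt "0 0 0.006 0 0 0 1" --pt "0 0 0.003 0 0 0 1" --pt "0 0 0.0016 0 0 0 1" --pt "0 0 0 0 0 0 1" --pt "0 0 0 0 0 0 1" --pt "0 0 0 0 0 0 1" --pt "0 0 0 0 0 0 1"

```text
clock: 16.42
ee_pos: [0.5992, -0.2163, 0.0493]
tool_rot: [3.1, 0.51, 0.0]
wrist_force: [-0.2, -0.9, -2.1]
finger_gap: 0.25
```

```bash
python3 - <<'E'
from h import *
snap('wrist','w7');snap('side','s7'); snap('top','t7'); s=arm.state(); print(s['clock'],s['ee_pos'],s['tool_rot'],s['wrist_force'],s['finger_gap'],abs(s['qvel']).max())
crop('w7',150,360,60,240,3.6,'w7a'); crop('s7',250,390,70,190,5,'s7a')
z=load('w7');Rm=R.from_rotvec(z['rot']).as_matrix();W=cloud('wrist','w7');L=(W-z['ee'])@Rm;u=(abs(W[...,2]-.008)<.004);print('sheet z in tool',np.median(L[u][:,2]),'tool tilt',np.degrees(np.arccos(-Rm[2,2])))
E
```

```text
16.575 [ 0.59914039 -0.21630562  0.04928915] [3.09980262e+00 5.10390978e-01 1.34455627e-04] [-0.18618782  0.0092405  -2.04858102] 0.2506635712790385 0.0014802664481092724
sheet z in tool 0.04142149200926989 tool tilt 0.011204318442537197
```

View pics/w7a.png

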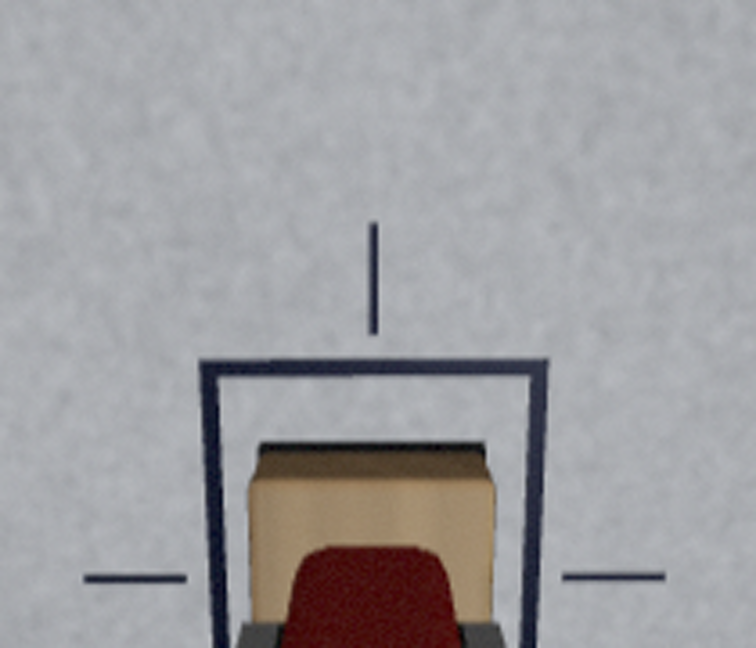

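View pics/s7a.png

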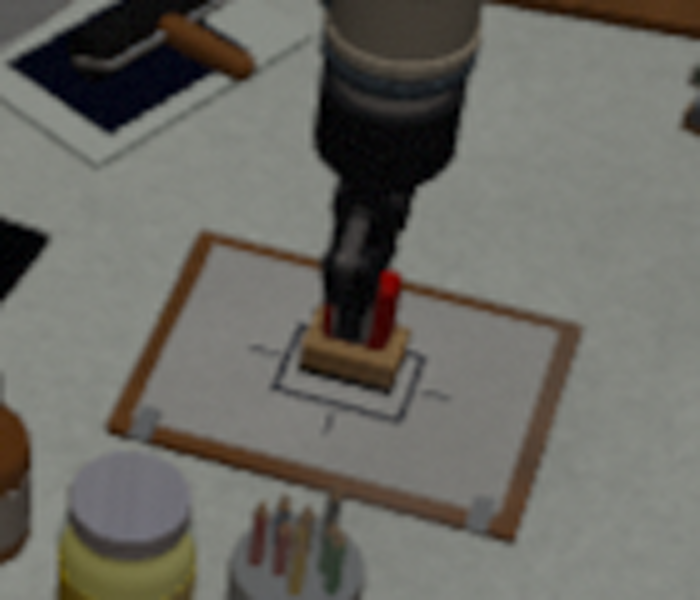

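View pics/s7.png

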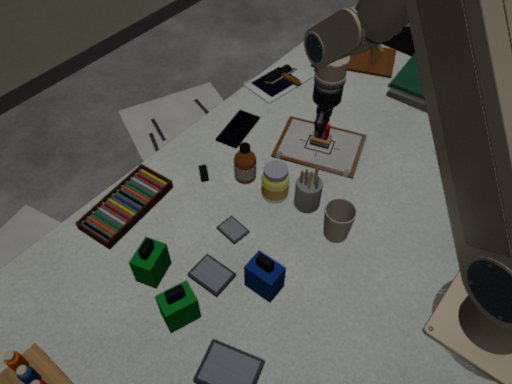

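```bash
python3 - <<'E'
from h import *
def C(l): return (np.array(l,float)+.5)/3.6-.5+[150,60]
z=load('w7');Rm=R.from_rotvec(z['rot']).as_matrix()
def T(l,h): return (((rayz('wrist',C(l),h,'w7')-z['ee'])@Rm)*1000)[:,:2].round(1).tolist()
print('ticks',T([(84,579),(186,579),(562,577),(665,577),(374,222),(374,334)],.008))
print('frame top inner',T([(217,376),(530,375)],.008))
zb=z['ee'][2]-.0322
print('rubber bottom edge',T([(259,443),(485,442)],zb))
print('wood top edge',T([(249,478),(495,478)],zb+.022))
for n,t in(('top','t7'),('side','s7')):
    W=cloud(n,t);print(n,'cover',topfit(W,np.hypot(W[...,0]-.441,W[...,1]-.239)<.05,.084))
for a,b in(('t7','top0'),('s7','side0')):
  A=cloud({'t':'top','s':'side'}[a[0]],a)[...,2];B=cloud({'t':'top','s':'side'}[a[0]],b)[...,2]
  cv2.imwrite('pics/d_%s.png'%a,((abs(A-B)>.008)*255).astype(np.uint8))
E
```

```text
ticks [[-1.1, -50.6], [-1.1, -32.6], [-0.7, 33.5], [-0.7, 51.6], [60.3, 0.4], [42.3, 0.4]]
frame top inner [[35.2, -25.8], [35.4, 26.4]]
rubber bottom edge [[26.1, -18.1], [26.2, 18.3]]
wood top edge [[26.8, -17.5], [26.8, 17.5]]
top cover (445, array([440.74, 238.7 ,  74.28,  53.88,   3.16,  84.88]))
side cover (558, array([441.62, 239.04,  75.1 ,  55.6 ,   1.92,  84.22]))
```

View pics/d_s7.png

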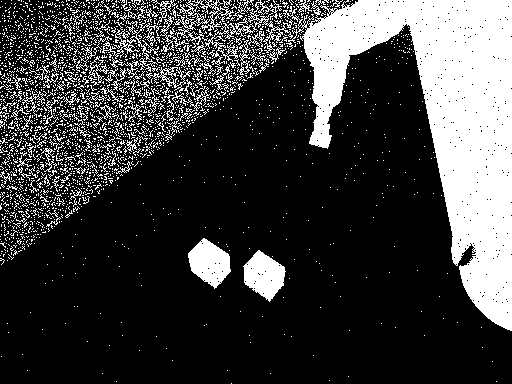

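Within about 0.7 mm of centre with a gap of about 9.2 mm, and only cover and block have moved. One last small trim, then hand in.

jog_arm --pt "0.0006 0.0003 -0.0006 0 0 0 1" --pt "0 0 0 0 0 0 1" --pt "0 0 0 0 0 0 1" --pt "0 0 0 0 0 0 1" --pt "0 0 0 0 0 0 1"

```text
clock: 17.2
ee_pos: [0.5998, -0.2164, 0.0498]
tool_rot: [-3.1, -0.51, 0.0]
wrist_force: [-0.2, -0.4, -1.7]
finger_gap: 0.249
```

```bash
python3 - <<'E'
from h import *
s=arm.state(); print(s['clock'],s['ee_pos'],s['tool_rot'],s['wrist_force'],s['finger_gap'],abs(s['qvel']).max())
print(arm.close_job())
E
```

```text
17.2 [ 0.59975407 -0.21637483  0.049796  ] [-3.09982810e+00 -5.10326793e-01  5.86999943e-05] [-0.24415658 -0.36655668 -1.67510578] 0.24871724006255186 0.0012500888043107984
the job is handed in; nothing more can be done
None
```

I lifted the blue cover off and stood it upright on the bare table at about (0.441, 0.239). I then gripped the block by its red handle, carried it over the pots and left it hovering over the frame. The job was handed in at 17.2 s with the arm still and the block held.

**Position:** The last wrist picture put the block about 0.7 mm off the frame centre in x and 0.4 mm in y, with a gap of about 9.2 mm. I then trimmed by 0.6 mm in x, 0.3 mm in y and 0.6 mm up, so by calculation the gap is about 9.7 mm. I took no picture after that trim.

**Level and square:** The tool tilt was about 0.01° in that last check. The block's grip top was within 0.3° of level and the yaw agreed with the frame to about 0.3°. One early fit on the wood gave a 2.9° tilt, but it used edge pixels. Fits without them gave 0.5–0.7° on the wood and at most 0.25° on the larger grip top.

**Forces and surroundings:** The highest wrist force shown at the end of any move was about 13 N, when the cover touched the table. The before-and-after depth comparison from the side camera showed only the cover, the block and the arm changed. Nothing suggested contact with the sheet or board.

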